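# Open the child-resistant solvent bottle

## Robot

A 6-joint arm with a two-finger parallel gripper is mounted at the origin on the work surface. World frame = base frame: x ahead of the robot, y to its left, z up, the work surface at z = 0. Lengths are in m, angles in degrees, forces in N, time in s.
With the tool pointing down it reaches from about 0.35 to 0.875 m from the base axis. Payload 4.2 kg.
Tool frame: the origin (TCP) lies at the very end of the fingers, on their centre line; the grasp point (between the pads) lies 19 mm behind it; z points along the fingers, y is the line along which they close (so a half turn about z gives the same grasp; the last joint's range is limited). The gripper opens to 87 mm and grips with 3 to 60 N. Pads are 19 mm wide; open, the fingers measure 117 mm over their backs; the gripper's body (75 mm by 190 mm) begins 51 mm behind the grasp point.
Start: joints at [86.723, 22.042, 0.453, 0, -68.411, -14.817], TCP at [0.194, 0.594, 0.223] pointing down, gripper open.
Joint ranges: [-179.83, 179.83], [-69.29, 118.12], [-61.27, 80.66], [-181.25, 117.63], [-171.15, -9.14], [-177.46, 177.46]. Speed limits (degrees/s): [159.86, 159.86, 180, 180, 180, 180].

## Interface

Orientations are given as a 3x3 rotation matrix whose columns are the frame's x, y, z axes.
In Python, from station import monitor, cams, ticket gives the robot as it stands.
- The arm moves only by the tool drive_tool, never from a script. Its argument "moves" is a list of rows, each an object with "delta_pos": the shift along the tool's x, y, z in mm, a list of three; "turn": the turn about the tool's z in rad; "claw": the opening, from 0 (shut) to 1 (fully open). A call has 1 to 12 rows; each row shifts and turns the commanded pose from where the row before left it, along the tool's axes as they then stand; what a row does not reach is not made up. A row lasts 1/8 s, in which the tool goes at most 62.5 mm and 10.7 degrees, less where a joint would pass 70% of its speed; a pose out of reach is approached as far as the arm can. A call is refused whole if a number of a shift passes 62.5 or a number of a turn 0.188, either way. A call with a gripper value outside its range is refused whole. The fingers move at their own pace and stop on an object; the grip force is fixed at half the most. Time passes only in rows, so rows that do not move let the fingers close. It gives the time, the measured TCP pose, the force, the opening and the grip force at its end, in the units of the state.
- monitor.sense(): the state, without advancing time (a new reading comes with each control period).
- cams.capture(name): name is "scene" or "top" or "wrist"; returns a dict with "color" (480x640x3 uint8, red, green, blue), "range_z" (480x640 float32, m along the optical axis (not along the pixel's ray), 0 where there is no reading), "vertical_fov" (degrees; the focal length in pixels is half the picture's height over the tangent of half this angle, whatever the lens; pixels are square), "cx", "cy" (the principal point, pixels), "extrinsics" (4x4, takes a point from camera to world coordinates). Camera axes: x right, y down, z forward; pixel columns grow to the right and rows downward; lengths in m; the calibration is good to about 2 mm. A picture is of the moment at which its call begins.
- ticket.finish_job(): hands the job in; it is judged then, once.
The state is a dict: "time_s": time; "joints": joint angles; "joint_velocities": joint speeds; "effort": joint torques, N m; "tcp_pos": TCP position; "ee_rot": TCP orientation; "wrist_force": force on the tool from outside, world axes, zero at the start; "moment": the same for the moment, N m; "gripper_width": opening from 0.0 (shut) to 1.0 (fully open); "gripper_force": force on a finger pad.
Only numpy, scipy, OpenCV 4.12 (cv2) and the standard library are available. Lean on these libraries where they do the work, as an engineer would, in place of code of your own. Each camera call takes 0.05 s, during which the arm holds its last target. There are 200 camera calls.

## Task

Open the cleaning-solvent bottle that is clamped in the round bench holder: press its child-resistant cap straight down just until you feel it come onto its stop, keep it there while turning it anticlockwise (seen from above) until it lets go, then lift it off and set it down upright, open side down, in the empty flat parts tray. Go gently: never load the cap and bottle with more than 25 N, and leave the other things on the bench where they are.

Things in the scene. Friction and masses are not known exactly. Their poses are not given: they have to be found in the camera images.
- cap: The bottle's black ribbed cap, loose, a round shell open below: 52 mm across (54 over the ribs), 36 mm tall, about 45 g, sides vertical. Origin: centre of its lower rim; z up to its closed top. At the start it is on the bottle, rim 104.5 mm above the bench. Inside, three lugs sit under a locking collar on the neck, which they must get clear of by pressing and turning.
- cap_top (a point): Centre of the cap's flat top, 36 mm above its lower rim. A soft spring holds the cap up: 3 N at rest plus 0.4 N per mm pressed. The lugs come free at a depth that differs from bottle to bottle and cannot be seen: 2 to 10 mm. 1.5 mm deeper the cap meets a firm rubber stop (at 4.4 to 7.6 N), where the force climbs steeply. Turn it there, with no more than about 4 N beyond the stop.
- bottle: White plastic solvent bottle, 72 mm across, fixed in a round aluminium bench holder (110 mm across at its foot); it cannot move or turn. Origin: centre of the holder's foot, on the bench; z up along the neck's axis. The sloping shoulder ends 90 mm above the bench; the neck above carries the cap.
- neck (a point): On the neck's axis, 104.5 mm above the bench. Rightly pressed, the cap turns almost freely; turned anticlockwise by 42 degrees or more (60 to 75 is good; past 63 it drags the collar, harmlessly) it lifts straight off. Pressed too little, or jammed hard onto its stop, it only drags the collar round (0.18 N m) and stays locked. Turning clockwise drags the collar back for another try.
- tray: Empty flat aluminium parts tray, 150 mm (its x) by 130 mm (its y), rim 14 mm high, wall 4 mm, floor 4 mm thick, fixed to the bench, to the left or right of the bottle. Origin: centre of its underside.
- tray_floor (a point): Centre of the tray's floor, on its upper surface, 4 mm above the bench.
- jig: Bystander: loose black phone jig with brass rails, 140 x 100 x 20 mm, 0.6 kg, on the other side of the bottle. Origin: centre of its underside.
- driver: Bystander: loose screwdriver, 160 mm long, lying behind the bottle.
- driver2: Bystander: loose shorter screwdriver, 130 mm long, lying beside the other.
- module: Bystander: loose black clamp module, 100 x 65 x 28 mm. Origin: centre of its underside.
- dropper: Bystander: loose small amber bottle, 32 mm across, 75 mm tall, behind the solvent bottle. Origin: centre of its underside.
- tin: Bystander: loose round tin, 36 mm across, 18 mm tall, beside the solvent bottle. Origin: centre of its underside.
- tweezers: Bystander: loose steel tweezers, 115 mm long, 6 mm high, lying beside the solvent bottle.
Not all that is in view belongs to the job. Leave any blue look-alike of the cap alone.

How it is judged (in metres and radians):
On the way, in this order (a step that is already met when the one before it is completed fails the run):
1. the cap is pressed down on the bottle by at least 1.5 mm (z of cap in the frame of bottle below 0.103 m), for 0.2 s.
2. the cap is lifted off in the fingers, its lower rim at least 20 mm above where it sat (z of cap in the frame of bottle above 0.1245 m and contact force between cap and the fingers above 0.5 N), for 0.1 s.
At the end, for the whole second after the job is handed in: The cap stands upright (within 0.1 rad), open side down, flat on the floor of the tray, wholly inside its rim, released and at rest (x of cap in the frame of tray between -0.05 and 0.05 m and y of cap in the frame of tray between -0.04 and 0.04 m and z of cap in the frame of tray between 0.001 and 0.008 m and angle between the z axis of cap and the z axis of tray, either way round below 0.1 rad and angle between cap's own z axis and vertical below 0.1 rad and linear speed of cap below 0.02 m/s); the robot touches nothing.
It fails at once if the cap and the bottle are loaded with more than 25 N (contact force between cap and bottle above 25 N).
It fails at once if a bystander is moved more than 30 mm (distance of any of jig, driver, driver2, module, dropper, tin, tweezers from where it was at the start of the episode above 0.03 m).
It fails at once if the small amber bottle is tipped over (angle between dropper's own z axis and vertical above 0.5 rad).
It also fails if it takes over 64 s, if anything falls off the work surface, if the arm or the gripper's body presses on something with over 40 N, if the wrist force passes 120 N, or if a joint passes its speed limit or range.

## Working session

There is one attempt and no reset: what is moved stays moved. The work goes in short steps, Python scripts to look and compute and a tool call to move; the robot and the scene stay as the last step left them, time stands still between calls to the robot, and variables do not carry over. Pictures are saved under pics/ and viewed, at most 10 in all, crops included, and the job is handed in when it is done.

Besides the shell and the picture viewer there is one more tool, called after "Request:" by a JSON object that holds its "method" and its "body", one argument or row to a line. drive_tool: Moves the arm, as the interface text tells. Its arguments: {"type":"object","properties":{"moves":{"type":"array","items":{"type":"object","properties":{"delta_pos":{"type":"array","items":{"type":"number"}},"turn":{"type":"number"},"claw":{"type":"number"}}}}},"required":["moves"]}

```bash
mkdir -p pics; cat > h.py <<'E'
from station import monitor, cams, ticket
import numpy as np, cv2
def shot(n,f):
    c=cams.capture(n); np.savez('pics/'+f+'.npz',**{k:v for k,v in c.items()})
    cv2.imwrite('pics/'+f+'.png',c['color'][:,:,::-1]); return c
def cloud(c):
    d=c['range_z']; h,w=d.shape; f=h/2/np.tan(np.radians(c['vertical_fov'])/2)
    u,v=np.meshgrid(np.arange(w),np.arange(h))
    p=np.stack([(u-c['cx'])/f*d,(v-c['cy'])/f*d,d,np.ones_like(d)],-1)@np.array(c['extrinsics']).T
    p=p[...,:3]; p[d==0]=np.nan; return p
E
python3 - <<'E'
from h import *
s=monitor.sense(); print({k:np.round(v,3).tolist() for k,v in s.items()})
c=shot('top','top0'); shot('scene','scene0')
E
```

```text
{'time_s': 0.0, 'joints': [86.723, 22.093, 0.379, -0.03, -68.413, -14.814], 'joint_velocities': [-0.025, -0.047, 0.001, -0.01, -0.049, -0.084], 'effort': [-0.0, -39.066, 18.74, 4.22, 0.011, -0.0], 'tcp_pos': [0.194, 0.594, 0.221], 'ee_rot': [[0.951, -0.311, -0.001], [-0.311, -0.951, -0.002], [0.0, 0.002, -1.0]], 'wrist_force': [0.052, -0.041, -0.247], 'moment': [0.01, -0.006, -0.025], 'gripper_force': 0.0, 'gripper_width': 1.003}
```

View pics/top0.png

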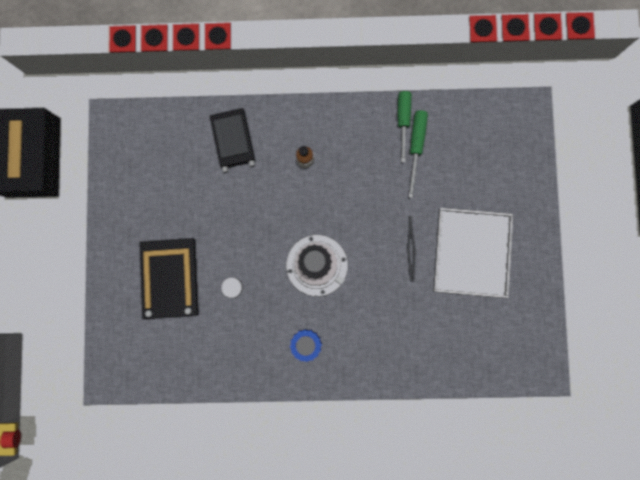

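View pics/scene0.png

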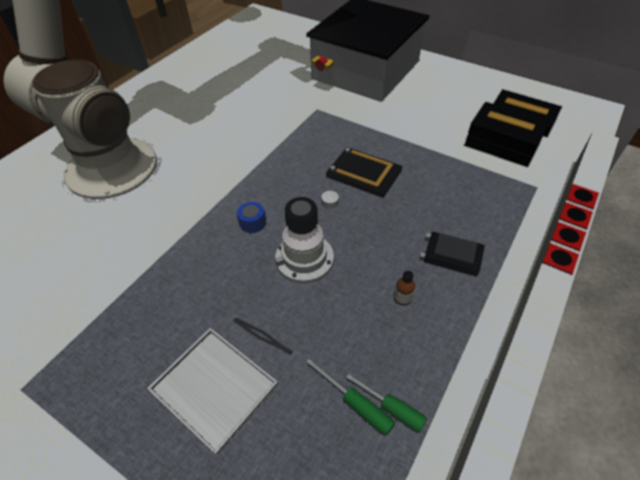

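The top view shows the black cap at about (315,262), the tray with its centre at about (474,253), the blue decoy at (306,345), and tweezers and tin to either side of the bottle. The scene view agrees.

```bash
python3 - <<'E'
from h import *
c=dict(np.load('pics/top0.npz')); P=cloud(c)
for n,(u,v) in dict(cap=(315,262),tray=(474,253),t1=(441,209),t2=(512,214),t3=(509,297),t4=(436,292),tin=(231,288),tw1=(409,218),tw2=(413,280),drop=(304,155),bench=(370,350)).items(): print(n,P[v,u].round(4))
w=P[230:300,280:350].reshape(-1,3); z=w[:,2]
print(np.nanmax(z)); s=w[z>0.13]; print(len(s),s.min(0),s.max(0),s.mean(0), np.median(s[:,2]))
hol=w[(z>0.004)]; print(hol.min(0),hol.max(0))
c=dict(np.load('pics/scene0.npz')); P=cloud(c); 
w=P[190:240,275:330].reshape(-1,3); s=w[(w[:,2]>0.135)]; print('scene',len(s),s.min(0),s.max(0),s.mean(0))
print(P[385,213],P[206,300])
E
```

```text
cap [0.5162 0.009  0.1415]
tray [ 0.5334 -0.2716  0.0062]
t1 [ 0.6134 -0.215   0.0126]
t2 [ 0.6012 -0.341   0.0125]
t3 [ 0.4538 -0.3321 -0.0022]
t4 [ 4.655e-01 -2.021e-01 -2.000e-04]
tin [0.4805 0.1629 0.0172]
tw1 [ 0.5995 -0.1583  0.0045]
tw2 [ 0.4877 -0.1611  0.0059]
drop [0.7043 0.0262 0.0721]
bench [ 3.656e-01 -8.110e-02  2.000e-04]
0.14599930526956073
898 [ 0.49134033 -0.01611261  0.13068637] [0.54520853 0.03743645 0.14599931] [0.51784505 0.01075309 0.14093374] 0.14111411001205876
[ 0.45699698 -0.04916738  0.00400102] [0.58320101 0.07710059 0.14599931]
scene 664 [ 0.49304189 -0.01975408  0.135059  ] [0.54722604 0.03482289 0.14366826] [0.5209219  0.00636951 0.14013363]
[ 0.53173627 -0.26829362  0.00134388] [0.5153436  0.0123091  0.13988526]
```

Request:
{"method": "drive_tool", "body": {
  "moves": [
    {"delta_pos":[40.8,37.9,-2.5]},
    {"delta_pos":[40.8,37.9,-2.5]},
    {"delta_pos":[40.8,37.9,-2.5]},
    {"delta_pos":[40.8,37.9,-2.5]},
    {"delta_pos":[40.8,37.9,-2.5]},
    {"delta_pos":[40.8,37.9,-2.5]},
    {"delta_pos":[40.8,37.9,-2.5]},
    {"delta_pos":[40.8,37.9,-2.5]},
    {"delta_pos":[40.8,37.9,-2.5]},
    {"delta_pos":[40.8,37.9,-2.5]},
    {"delta_pos":[40.8,37.9,-2.5]},
    {"delta_pos":[40.8,37.9,-2.5]}
  ]
}}

```text
invalid input
```

Request:
{"method": "drive_tool", "body": {
  "moves": [
    {"delta_pos":[0,0,0]},
    {"delta_pos":[0,0,0]},
    {"delta_pos":[0,0,0]}
  ]
}}

```text
invalid input
```

```bash
python3 - <<'E'
from h import *
s=monitor.sense(); print({k:np.round(v,4).tolist() for k,v in s.items()})
c=shot('wrist','w1'); P=cloud(c).reshape(-1,3)
z=P[:,2]; m=(abs(P[:,0]-.518)<.06)&(abs(P[:,1]-.01)<.06)&(z>.133)&(z<.15)
q=P[m]; print(len(q)); 
if len(q): print(q.min(0),q.max(0),np.median(q[:,2]), cv2.minEnclosingCircle(q[:,:2].astype('f4')))
E
```

```text
{'time_s': 0.1, 'joints': [86.724, 22.0869, 0.387, -0.0248, -68.4129, -14.8148], 'joint_velocities': [-0.1077, -0.1129, 0.1622, 0.1366, -0.0464, 0.0046], 'effort': [-0.0005, -39.169, 18.7935, 4.2319, 0.0135, -0.0001], 'tcp_pos': [0.1939, 0.5936, 0.2216], 'ee_rot': [[0.9505, -0.3107, -0.0005], [-0.3107, -0.9505, -0.0019], [0.0001, 0.002, -1.0]], 'wrist_force': [0.1123, -0.232, -0.3914], 'moment': [0.0303, 0.0145, -0.0042], 'gripper_force': 0.0, 'gripper_width': 1.0023}
0
```

View pics/w1.png

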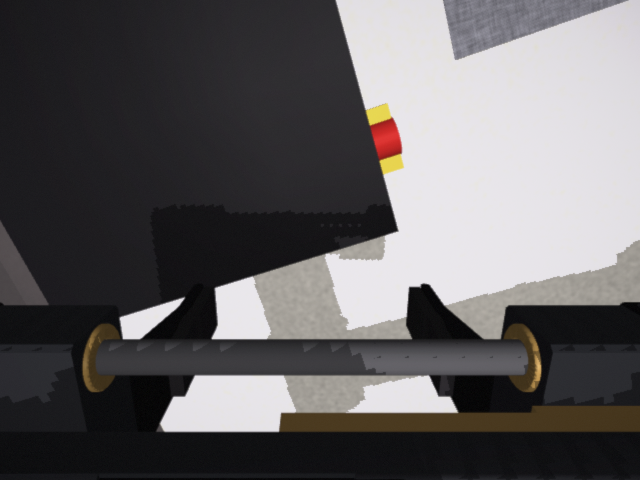

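The wrist view shows the dark box with the red button just ahead (edge at about (395,230)). The moves were refused, so I'll check that box's height before crossing it.

```bash
python3 - <<'E'
from h import *
P=cloud(dict(np.load('pics/w1.npz')))
for u,v in [(200,100),(60,20),(330,10),(380,220),(170,280),(385,140),(430,200),(20,220),(320,356)]: print(u,v,P[v,u].round(3))
P=cloud(dict(np.load('pics/scene0.npz')))
for u,v in [(370,25),(425,18),(315,30),(345,2)]: print(P[v,u].round(3))
E
```

```text
200 100 [0.303 0.629 0.129]
60 20 [0.368 0.689 0.129]
330 10 [0.324 0.539 0.13 ]
380 220 [0.196 0.544 0.13 ]
170 280 [0.2   0.694 0.132]
385 140 [0.24  0.521 0.086]
430 200 [ 0.161  0.479 -0.001]
20 220 [0.27  0.771 0.131]
320 356 [0.223 0.582 0.308]
[0.307 0.652 0.13 ]
[0.412 0.763 0.129]
[0.196 0.561 0.128]
[-0.046  1.145 -0.063]
```

Request:
{"method": "drive_tool", "body": {
  "moves": [
    {"delta_pos":[0,0,-30],"turn":0,"claw":1},
    {"delta_pos":[0,0,-30],"turn":0,"claw":1}
  ]
}}

```text
time_s: 0.4
tcp_pos: [0.194, 0.5937, 0.2825]
ee_rot: [[0.951, -0.311, -0.0], [-0.311, -0.951, -0.002], [0.0, 0.002, -1.0]]
wrist_force: [-0.3, 0.5, 0.1]
gripper_width: 1.0
gripper_force: 0.0
```

Request:
{"method": "drive_tool", "body": {
  "moves": [
    {"delta_pos":[40.8,37.9,2.5],"turn":0,"claw":1},
    {"delta_pos":[40.8,37.9,2.5],"turn":0,"claw":1},
    {"delta_pos":[40.8,37.9,2.5],"turn":0,"claw":1},
    {"delta_pos":[40.8,37.9,2.5],"turn":0,"claw":1},
    {"delta_pos":[40.8,37.9,2.5],"turn":0,"claw":1},
    {"delta_pos":[40.8,37.9,2.5],"turn":0,"claw":1},
    {"delta_pos":[40.8,37.9,2.5],"turn":0,"claw":1},
    {"delta_pos":[40.8,37.9,2.5],"turn":0,"claw":1},
    {"delta_pos":[40.8,37.9,2.5],"turn":0,"claw":1},
    {"delta_pos":[40.8,37.9,2.5],"turn":0,"claw":1},
    {"delta_pos":[40.8,37.9,2.5],"turn":0,"claw":1},
    {"delta_pos":[40.8,37.9,2.5],"turn":0,"claw":1}
  ]
}}

```text
time_s: 1.9
tcp_pos: [0.5187, 0.008, 0.2524]
ee_rot: [[0.951, -0.311, -0.0], [-0.311, -0.951, 0.0], [-0.0, -0.0, -1.0]]
wrist_force: [0.4, 1.3, 0.2]
gripper_width: 0.999
gripper_force: 0.0
```

Request:
{"method": "drive_tool", "body": {
  "moves": [
    {"delta_pos":[0,0,0],"turn":0,"claw":1},
    {"delta_pos":[0,0,0],"turn":0,"claw":1},
    {"delta_pos":[0,0,0],"turn":0,"claw":1}
  ]
}}

```text
time_s: 2.28
tcp_pos: [0.5178, 0.0106, 0.2527]
ee_rot: [[0.951, -0.309, 0.0], [-0.309, -0.951, 0.0], [0.0, -0.0, -1.0]]
wrist_force: [-0.3, 0.0, -0.9]
gripper_width: 1.003
gripper_force: 0.0
```

```bash
python3 - <<'E'
from h import *
s=monitor.sense(); print({k:np.round(v,4).tolist() for k,v in s.items()})
c=shot('wrist','w2'); P=cloud(c).reshape(-1,3)
z=P[:,2]; m=(abs(P[:,0]-.518)<.06)&(abs(P[:,1]-.01)<.06)&(z>.133)&(z<.15)
q=P[m]; print(len(q)); 
if len(q): print(q.min(0),q.max(0),np.median(q[:,2]), cv2.minEnclosingCircle(q[:,:2].astype('f4')))
E
```

```text
{'time_s': 2.275, 'joints': [19.1439, 10.3199, -11.5579, -0.0092, -68.1121, 52.8603], 'joint_velocities': [0.3969, -0.2999, 0.0328, 0.161, 0.1262, 0.0012], 'effort': [-0.3569, -28.2071, 18.7539, 4.1519, 0.0812, -0.0024], 'tcp_pos': [0.5178, 0.0106, 0.2527], 'ee_rot': [[0.9511, -0.309, 0.0001], [-0.309, -0.9511, 0.0002], [0.0, -0.0002, -1.0]], 'wrist_force': [-0.2646, 0.0364, -0.891], 'moment': [0.0548, -0.0485, 0.0083], 'gripper_force': 0.0, 'gripper_width': 1.0027}
4067
[ 0.49189819 -0.01838573  0.13302713] [0.54588335 0.03640801 0.14358926] 0.1406486853743607 ((0.518132746219635, 0.009013745002448559), 0.027827993035316467)
```

View pics/w2.png

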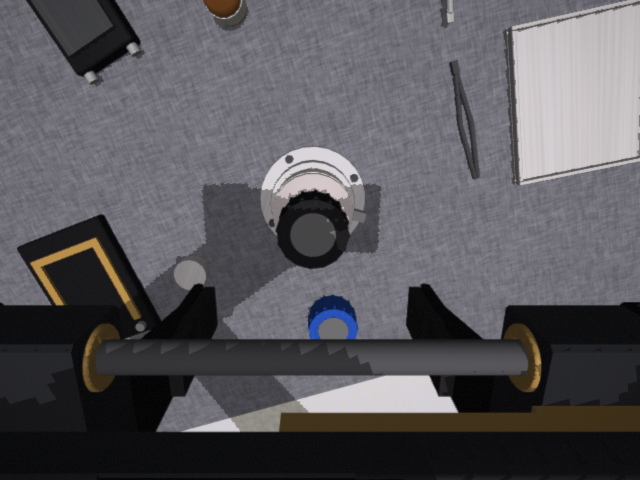

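The wrist view has the cap at (313,233), centred between the fingers. Depth puts it at (0.518, 0.009) with its top at 0.1405, which matches all cameras and the given height. I'm descending to grip it.

Request:
{"method": "drive_tool", "body": {
  "moves": [
    {"delta_pos":[0.7,0.9,40],"turn":0,"claw":1},
    {"delta_pos":[0,0,40],"turn":0,"claw":1},
    {"delta_pos":[0,0,30],"turn":0,"claw":1},
    {"delta_pos":[0,0,16],"turn":0,"claw":1},
    {"delta_pos":[0,0,10],"turn":0,"claw":1},
    {"delta_pos":[0,0,0],"turn":0,"claw":1},
    {"delta_pos":[0,0,0],"turn":0,"claw":0.8},
    {"delta_pos":[0,0,0],"turn":0,"claw":0.72},
    {"delta_pos":[0,0,0],"turn":0,"claw":0.68},
    {"delta_pos":[0,0,0],"turn":0,"claw":0.68}
  ]
}}

```text
time_s: 3.58
tcp_pos: [0.5187, 0.0086, 0.1168]
ee_rot: [[0.951, -0.311, 0.0], [-0.311, -0.951, 0.0], [0.0, -0.0, -1.0]]
wrist_force: [-0.7, -0.0, 0.3]
gripper_width: 0.701
gripper_force: 0.0
```

```bash
python3 - <<'E'
from h import *
s=monitor.sense(); print({k:np.round(s[k],4).tolist() for k in ['time_s','tcp_pos','wrist_force','moment','gripper_width','gripper_force']})
E
```

```text
{'time_s': 3.575, 'tcp_pos': [0.5187, 0.0086, 0.1168], 'wrist_force': [-0.7154, -0.0368, 0.2901], 'moment': [-0.0504, 0.0346, 0.0079], 'gripper_width': 0.701, 'gripper_force': 0.0}
```

Request:
{"method": "drive_tool", "body": {
  "moves": [
    {"delta_pos":[0,0,0],"turn":0,"claw":0.64},
    {"delta_pos":[0,0,0],"turn":0,"claw":0.63},
    {"delta_pos":[0,0,0],"turn":0,"claw":0.62},
    {"delta_pos":[0,0,0],"turn":0,"claw":0.61},
    {"delta_pos":[0,0,0],"turn":0,"claw":0.6},
    {"delta_pos":[0,0,0],"turn":0,"claw":0.6}
  ]
}}

```text
time_s: 4.32
tcp_pos: [0.5189, 0.0093, 0.1165]
ee_rot: [[0.951, -0.31, 0.001], [-0.31, -0.951, 0.001], [0.001, -0.001, -1.0]]
wrist_force: [-0.1, 3.6, -0.6]
gripper_width: 0.602
gripper_force: 6.0
```

Request:
{"method": "drive_tool", "body": {
  "moves": [
    {"delta_pos":[0,-0.7,0],"turn":0,"claw":0.58},
    {"delta_pos":[0,0,0],"turn":0,"claw":0.55},
    {"delta_pos":[0,0,0],"turn":0,"claw":0.5},
    {"delta_pos":[0,0,0],"turn":0,"claw":0.4},
    {"delta_pos":[0,0,0],"turn":0,"claw":0.4}
  ]
}}

```text
time_s: 4.95
tcp_pos: [0.5189, 0.0093, 0.1165]
ee_rot: [[0.951, -0.311, 0.0], [-0.311, -0.951, 0.0], [0.0, -0.0, -1.0]]
wrist_force: [0.9, 1.4, -1.5]
gripper_width: 0.598
gripper_force: 30.0
```

Request:
{"method": "drive_tool", "body": {
  "moves": [
    {"delta_pos":[0,0,0.5],"turn":0,"claw":0.4},
    {"delta_pos":[0,0,0.5],"turn":0,"claw":0.4},
    {"delta_pos":[0,0,0.5],"turn":0,"claw":0.4},
    {"delta_pos":[0,0,0.5],"turn":0,"claw":0.4},
    {"delta_pos":[0,0,0],"turn":0,"claw":0.4}
  ]
}}

```text
time_s: 5.58
tcp_pos: [0.5189, 0.0092, 0.1147]
ee_rot: [[0.951, -0.311, 0.0], [-0.311, -0.951, -0.0], [0.0, 0.0, -1.0]]
wrist_force: [0.4, 1.2, 3.1]
gripper_width: 0.599
gripper_force: 30.0
```

Request:
{"method": "drive_tool", "body": {
  "moves": [
    {"delta_pos":[0,0,0.5],"turn":0,"claw":0.4},
    {"delta_pos":[0,0,0.5],"turn":0,"claw":0.4},
    {"delta_pos":[0,0,0],"turn":0,"claw":0.4}
  ]
}}

```text
time_s: 5.95
tcp_pos: [0.5189, 0.0093, 0.1136]
ee_rot: [[0.951, -0.311, 0.0], [-0.311, -0.951, -0.0], [0.0, 0.0, -1.0]]
wrist_force: [-0.0, 0.4, 3.7]
gripper_width: 0.596
gripper_force: 30.0
```

Request:
{"method": "drive_tool", "body": {
  "moves": [
    {"delta_pos":[0,0,0.3],"turn":0,"claw":0.4},
    {"delta_pos":[0,0,0.3],"turn":0,"claw":0.4},
    {"delta_pos":[0,0,0],"turn":0,"claw":0.4}
  ]
}}

```text
time_s: 6.32
tcp_pos: [0.5189, 0.0092, 0.113]
ee_rot: [[0.951, -0.311, 0.0], [-0.311, -0.951, -0.0], [0.0, 0.0, -1.0]]
wrist_force: [-0.2, 1.8, 3.6]
gripper_width: 0.594
gripper_force: 30.0
```

Request:
{"method": "drive_tool", "body": {
  "moves": [
    {"delta_pos":[0,0,0.3],"turn":0,"claw":0.4},
    {"delta_pos":[0,0,0],"turn":0,"claw":0.4},
    {"delta_pos":[0,0,0],"turn":0,"claw":0.4}
  ]
}}

```text
time_s: 6.7
tcp_pos: [0.5189, 0.0093, 0.1127]
ee_rot: [[0.951, -0.311, 0.0], [-0.311, -0.951, -0.0], [0.0, -0.0, -1.0]]
wrist_force: [0.7, 1.1, 3.1]
gripper_width: 0.596
gripper_force: 30.0
```

Request:
{"method": "drive_tool", "body": {
  "moves": [
    {"delta_pos":[0,0,0.3],"turn":0,"claw":0.4},
    {"delta_pos":[0,0,0.3],"turn":0,"claw":0.4},
    {"delta_pos":[0,0,0],"turn":0,"claw":0.4}
  ]
}}

```text
time_s: 7.08
tcp_pos: [0.5189, 0.0093, 0.1121]
ee_rot: [[0.951, -0.311, 0.0], [-0.311, -0.951, -0.0], [0.0, -0.0, -1.0]]
wrist_force: [0.6, -0.5, 4.5]
gripper_width: 0.595
gripper_force: 30.0
```

Request:
{"method": "drive_tool", "body": {
  "moves": [
    {"delta_pos":[0,0,0.3],"turn":0,"claw":0.4},
    {"delta_pos":[0,0,0.2],"turn":0,"claw":0.4},
    {"delta_pos":[0,0,0],"turn":0,"claw":0.4}
  ]
}}

```text
time_s: 7.45
tcp_pos: [0.5189, 0.0093, 0.1116]
ee_rot: [[0.951, -0.311, 0.0], [-0.311, -0.951, 0.0], [0.0, -0.0, -1.0]]
wrist_force: [0.5, 0.4, 4.0]
gripper_width: 0.598
gripper_force: 30.0
```

Request:
{"method": "drive_tool", "body": {
  "moves": [
    {"delta_pos":[0,0,0.3],"turn":0,"claw":0.4},
    {"delta_pos":[0,0,0.3],"turn":0,"claw":0.4},
    {"delta_pos":[0,0,0],"turn":0,"claw":0.4}
  ]
}}

```text
time_s: 7.82
tcp_pos: [0.5189, 0.0093, 0.111]
ee_rot: [[0.951, -0.311, 0.0], [-0.311, -0.951, -0.0], [0.0, -0.0, -1.0]]
wrist_force: [-0.1, -0.6, 5.4]
gripper_width: 0.597
gripper_force: 30.0
```

Request:
{"method": "drive_tool", "body": {
  "moves": [
    {"delta_pos":[0,0,0.3],"turn":0,"claw":0.4},
    {"delta_pos":[0,0,0.2],"turn":0,"claw":0.4},
    {"delta_pos":[0,0,0],"turn":0,"claw":0.4}
  ]
}}

```text
time_s: 8.2
tcp_pos: [0.5189, 0.0093, 0.1105]
ee_rot: [[0.951, -0.311, 0.0], [-0.311, -0.951, -0.0], [0.0, -0.0, -1.0]]
wrist_force: [0.3, -0.4, 4.6]
gripper_width: 0.595
gripper_force: 30.0
```

Request:
{"method": "drive_tool", "body": {
  "moves": [
    {"delta_pos":[0,0,0.3],"turn":0,"claw":0.4},
    {"delta_pos":[0,0,0.3],"turn":0,"claw":0.4},
    {"delta_pos":[0,0,0],"turn":0,"claw":0.4}
  ]
}}

```text
time_s: 8.57
tcp_pos: [0.5189, 0.0093, 0.1099]
ee_rot: [[0.951, -0.311, 0.0], [-0.311, -0.951, -0.0], [0.0, -0.0, -1.0]]
wrist_force: [1.1, -0.1, 5.0]
gripper_width: 0.598
gripper_force: 30.0
```

Request:
{"method": "drive_tool", "body": {
  "moves": [
    {"delta_pos":[0,0,0.3],"turn":0,"claw":0.4},
    {"delta_pos":[0,0,0.2],"turn":0,"claw":0.4},
    {"delta_pos":[0,0,0],"turn":0,"claw":0.4}
  ]
}}

```text
time_s: 8.95
tcp_pos: [0.5189, 0.0093, 0.1095]
ee_rot: [[0.951, -0.311, 0.0], [-0.311, -0.951, -0.0], [0.0, -0.0, -1.0]]
wrist_force: [0.7, 0.6, 6.0]
gripper_width: 0.596
gripper_force: 30.0
```

Request:
{"method": "drive_tool", "body": {
  "moves": [
    {"delta_pos":[0,0,0.3],"turn":0,"claw":0.4},
    {"delta_pos":[0,0,0],"turn":0,"claw":0.4},
    {"delta_pos":[0,0,0],"turn":0,"claw":0.4}
  ]
}}

```text
time_s: 9.32
tcp_pos: [0.5189, 0.0093, 0.1094]
ee_rot: [[0.951, -0.31, 0.0], [-0.31, -0.951, -0.0], [0.0, -0.0, -1.0]]
wrist_force: [-0.0, 0.4, 7.3]
gripper_width: 0.597
gripper_force: 30.0
```

Request:
{"method": "drive_tool", "body": {
  "moves": [
    {"delta_pos":[0,0,0.3],"turn":0,"claw":0.4},
    {"delta_pos":[0,0,0],"turn":0,"claw":0.4},
    {"delta_pos":[0,0,0],"turn":0,"claw":0.4}
  ]
}}

```text
time_s: 9.7
tcp_pos: [0.5189, 0.0093, 0.1094]
ee_rot: [[0.951, -0.31, 0.0], [-0.31, -0.951, -0.0], [0.0, -0.0, -1.0]]
wrist_force: [-0.2, 0.4, 8.3]
gripper_width: 0.597
gripper_force: 30.0
```

The stop is felt at about 7 mm, where the force rises steeply from 5 to 8 N. I'll ease off slightly and start the anticlockwise turn (negative about tool z).

Request:
{"method": "drive_tool", "body": {
  "moves": [
    {"delta_pos":[0,0,-0.2],"turn":0,"claw":0.4},
    {"delta_pos":[0,0,0],"turn":-0.05,"claw":0.4},
    {"delta_pos":[0,0,0],"turn":-0.1,"claw":0.4},
    {"delta_pos":[0,0,0],"turn":-0.1,"claw":0.4},
    {"delta_pos":[0,0,0],"turn":-0.1,"claw":0.4}
  ]
}}

```text
time_s: 10.32
tcp_pos: [0.519, 0.0093, 0.1094]
ee_rot: [[0.999, 0.037, 0.0], [0.037, -0.999, -0.0], [0.0, 0.0, -1.0]]
wrist_force: [-0.1, 0.3, 6.7]
gripper_width: 0.598
gripper_force: 30.0
```

```bash
python3 - <<'E'
from h import *
s=monitor.sense(); print({k:np.round(s[k],4).tolist() for k in ['time_s','tcp_pos','wrist_force','moment','gripper_width','gripper_force']})
E
```

```text
{'time_s': 10.325, 'tcp_pos': [0.519, 0.0093, 0.1094], 'wrist_force': [-0.1399, 0.3461, 6.6684], 'moment': [0.0212, -0.0017, -0.0112], 'gripper_width': 0.5978, 'gripper_force': 30.0011}
```

Torque is nearly zero, so the cap is turning freely. I'll carry on to about 66°.

Request:
{"method": "drive_tool", "body": {
  "moves": [
    {"delta_pos":[0,0,0],"turn":-0.1,"claw":0.4},
    {"delta_pos":[0,0,0],"turn":-0.1,"claw":0.4},
    {"delta_pos":[0,0,0],"turn":-0.1,"claw":0.4},
    {"delta_pos":[0,0,0],"turn":-0.1,"claw":0.4},
    {"delta_pos":[0,0,0],"turn":-0.1,"claw":0.4},
    {"delta_pos":[0,0,0],"turn":-0.1,"claw":0.4},
    {"delta_pos":[0,0,0],"turn":-0.1,"claw":0.4},
    {"delta_pos":[0,0,0],"turn":-0.1,"claw":0.4},
    {"delta_pos":[0,0,0],"turn":0,"claw":0.4}
  ]
}}

```text
time_s: 11.45
tcp_pos: [0.519, 0.0095, 0.1094]
ee_rot: [[0.672, 0.741, 0.001], [0.741, -0.672, 0.0], [0.001, 0.0, -1.0]]
wrist_force: [0.3, 1.2, 6.9]
gripper_width: 0.596
gripper_force: 30.0
```

Request:
{"method": "drive_tool", "body": {
  "moves": [
    {"delta_pos":[0,0,-2],"turn":0,"claw":0.4},
    {"delta_pos":[0,0,-3],"turn":0,"claw":0.4},
    {"delta_pos":[0,0,-3],"turn":0,"claw":0.4},
    {"delta_pos":[0,0,-2],"turn":0,"claw":0.4},
    {"delta_pos":[0,0,0],"turn":0,"claw":0.4}
  ]
}}

```text
time_s: 12.08
tcp_pos: [0.5187, 0.0095, 0.1189]
ee_rot: [[0.672, 0.741, -0.0], [0.741, -0.672, 0.0], [0.0, -0.0, -1.0]]
wrist_force: [2.5, 2.7, 0.7]
gripper_width: 0.595
gripper_force: 30.0
```

Request:
{"method": "drive_tool", "body": {
  "moves": [
    {"delta_pos":[0,0,-4],"turn":0,"claw":0.4},
    {"delta_pos":[0,0,-8],"turn":0,"claw":0.4},
    {"delta_pos":[0,0,-15],"turn":0,"claw":0.4},
    {"delta_pos":[0,0,-30],"turn":0,"claw":0.4},
    {"delta_pos":[0,0,-25],"turn":0,"claw":0.4},
    {"delta_pos":[0,0,0],"turn":0,"claw":0.4},
    {"delta_pos":[0,0,0],"turn":0,"claw":0.4}
  ]
}}

```text
time_s: 12.95
tcp_pos: [0.5179, 0.009, 0.2006]
ee_rot: [[0.672, 0.741, -0.002], [0.741, -0.672, -0.0], [-0.001, -0.001, -1.0]]
wrist_force: [0.3, -0.4, 0.2]
gripper_width: 0.595
gripper_force: 30.0
```

```bash
python3 - <<'E'
from h import *
s=monitor.sense(); print({k:np.round(s[k],4).tolist() for k in ['time_s','tcp_pos','wrist_force','ee_rot','joints']})
shot('scene','scene1'); c=cv2.imread('pics/scene1.png'); cv2.imwrite('pics/s1c.png',cv2.resize(c[80:320,150:470],(800,600)))
# tray fit
P=cloud(dict(np.load('pics/top0.npz')))
q=P[190:315,420:530].reshape(-1,3); q=q[q[:,2]>.003][:,:2].astype('f4'); r=cv2.minAreaRect(q); print(r)
E
```

```text
{'time_s': 12.95, 'tcp_pos': [0.5179, 0.009, 0.2006], 'wrist_force': [0.2506, -0.3736, 0.1841], 'ee_rot': [[0.6721, 0.7405, -0.0017], [0.7405, -0.6721, -0.0001], [-0.0012, -0.0012, -1.0]], 'joints': [18.9516, 12.7167, -16.2893, -0.0294, -61.0855, 118.8369]}
((0.5362913608551025, -0.27370578050613403), (0.19648201763629913, 0.22501643002033234), 87.97480010986328)
```

View pics/s1c.png

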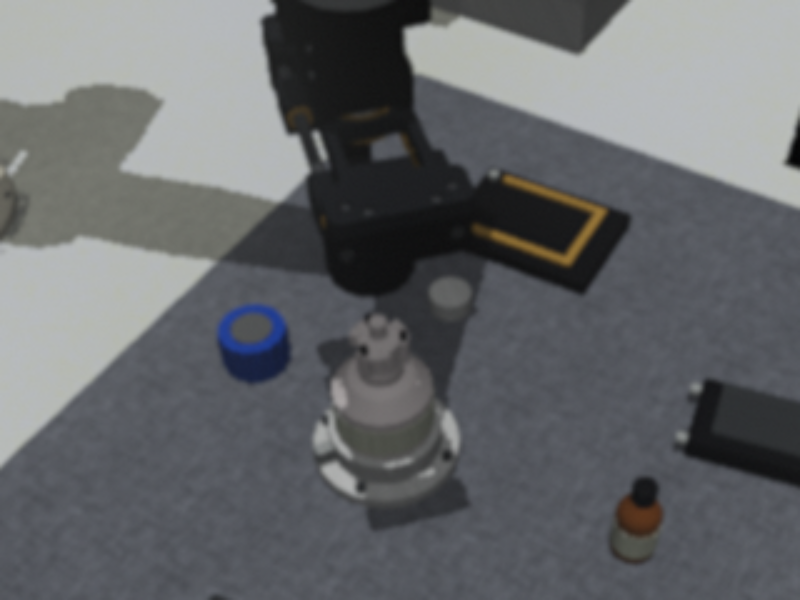

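The scene crop shows the bare neck, with the cap held above it in the fingers and the blue decoy untouched. I'm moving over the tray.

Request:
{"method": "drive_tool", "body": {
  "moves": [
    {"delta_pos":[-25,25,0],"turn":0,"claw":0.4},
    {"delta_pos":[-40,40,0],"turn":0,"claw":0.4},
    {"delta_pos":[-40,40,0],"turn":0,"claw":0.4},
    {"delta_pos":[-40,40,0],"turn":0,"claw":0.4},
    {"delta_pos":[-32,34,0],"turn":0,"claw":0.4},
    {"delta_pos":[-20,21,0],"turn":0,"claw":0.4},
    {"delta_pos":[0,0,0],"turn":0,"claw":0.4},
    {"delta_pos":[0,0,40],"turn":0,"claw":0.4},
    {"delta_pos":[0,0,50],"turn":0,"claw":0.4},
    {"delta_pos":[0,0,40],"turn":0,"claw":0.4},
    {"delta_pos":[0,0,20],"turn":0,"claw":0.4},
    {"delta_pos":[0,0,0],"turn":0,"claw":0.4}
  ]
}}

```text
time_s: 14.5
tcp_pos: [0.5329, -0.2696, 0.0487]
ee_rot: [[0.671, 0.741, -0.006], [0.741, -0.671, 0.001], [-0.003, -0.005, -1.0]]
wrist_force: [-0.8, -0.0, -0.9]
gripper_width: 0.595
gripper_force: 30.0
```

```bash
python3 - <<'E'
from h import *
s=monitor.sense(); print({k:np.round(s[k],4).tolist() for k in ['time_s','tcp_pos','wrist_force']})
shot('scene','scene2'); c=cv2.imread('pics/scene2.png'); cv2.imwrite('pics/s2c.png',cv2.resize(c[240:480,80:400],(800,600)))
E
```

```text
{'time_s': 14.5, 'tcp_pos': [0.5329, -0.2696, 0.0487], 'wrist_force': [-0.8116, -0.0441, -0.867]}
```

View pics/s2c.png

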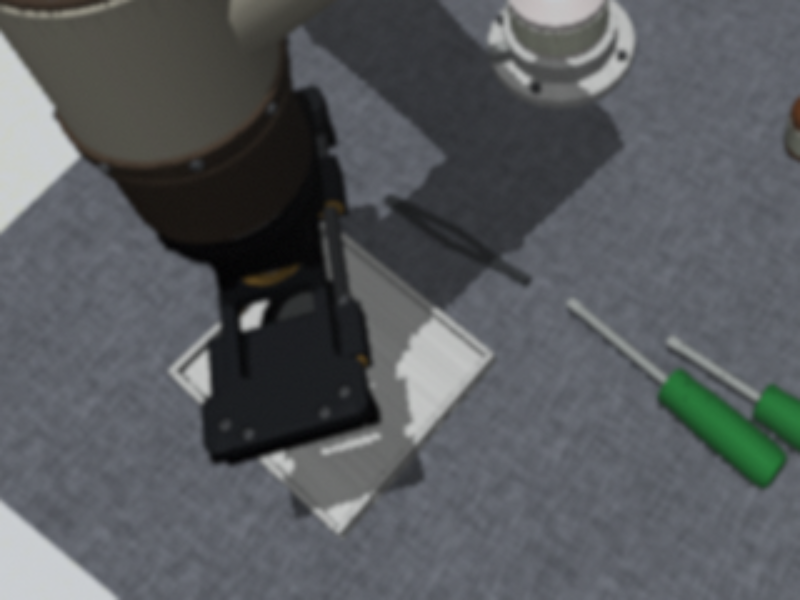

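The crop shows the gripper over the tray, with tweezers and screwdrivers clear. I'm lowering to contact.

Request:
{"method": "drive_tool", "body": {
  "moves": [
    {"delta_pos":[0,0,10],"turn":0,"claw":0.4},
    {"delta_pos":[0,0,10],"turn":0,"claw":0.4},
    {"delta_pos":[0,0,6],"turn":0,"claw":0.4},
    {"delta_pos":[0,0,4],"turn":0,"claw":0.4},
    {"delta_pos":[0,0,0],"turn":0,"claw":0.4},
    {"delta_pos":[0,0,0],"turn":0,"claw":0.4}
  ]
}}

```text
time_s: 15.3
tcp_pos: [0.5349, -0.2711, 0.0212]
ee_rot: [[0.672, 0.741, 0.0], [0.741, -0.672, -0.0], [0.0, 0.0, -1.0]]
wrist_force: [-0.2, 0.2, -0.7]
gripper_width: 0.593
gripper_force: 30.0
```

Request:
{"method": "drive_tool", "body": {
  "moves": [
    {"delta_pos":[0,0,1],"turn":0,"claw":0.4},
    {"delta_pos":[0,0,1],"turn":0,"claw":0.4},
    {"delta_pos":[0,0,0],"turn":0,"claw":0.4}
  ]
}}

```text
time_s: 15.68
tcp_pos: [0.5346, -0.271, 0.0189]
ee_rot: [[0.672, 0.741, -0.0], [0.741, -0.672, 0.0], [-0.0, -0.0, -1.0]]
wrist_force: [-0.4, 0.2, -0.0]
gripper_width: 0.595
gripper_force: 30.0
```

Request:
{"method": "drive_tool", "body": {
  "moves": [
    {"delta_pos":[0,0,0.8],"turn":0,"claw":0.4},
    {"delta_pos":[0,0,0.7],"turn":0,"claw":0.4},
    {"delta_pos":[0,0,0],"turn":0,"claw":0.4}
  ]
}}

```text
time_s: 16.05
tcp_pos: [0.5346, -0.271, 0.0174]
ee_rot: [[0.672, 0.741, -0.0], [0.741, -0.672, 0.0], [-0.0, -0.0, -1.0]]
wrist_force: [-0.1, -0.2, 0.7]
gripper_width: 0.595
gripper_force: 30.0
```

Request:
{"method": "drive_tool", "body": {
  "moves": [
    {"delta_pos":[0,0,0.5],"turn":0,"claw":0.4},
    {"delta_pos":[0,0,0.5],"turn":0,"claw":0.4},
    {"delta_pos":[0,0,0],"turn":0,"claw":0.4}
  ]
}}

```text
time_s: 16.42
tcp_pos: [0.5346, -0.271, 0.0164]
ee_rot: [[0.672, 0.741, -0.0], [0.741, -0.672, 0.0], [-0.0, -0.0, -1.0]]
wrist_force: [0.7, -0.5, 0.5]
gripper_width: 0.595
gripper_force: 30.0
```

Request:
{"method": "drive_tool", "body": {
  "moves": [
    {"delta_pos":[0,0,0.5],"turn":0,"claw":0.4},
    {"delta_pos":[0,0,0.3],"turn":0,"claw":0.4},
    {"delta_pos":[0,0,0],"turn":0,"claw":0.4}
  ]
}}

```text
time_s: 16.8
tcp_pos: [0.5347, -0.271, 0.016]
ee_rot: [[0.672, 0.741, 0.0], [0.741, -0.672, -0.0], [0.0, 0.0, -1.0]]
wrist_force: [-1.0, 0.3, 2.7]
gripper_width: 0.593
gripper_force: 30.0
```

Contact is at 0.016, as predicted. I'm releasing slowly and lifting.

Request:
{"method": "drive_tool", "body": {
  "moves": [
    {"delta_pos":[0,0,0],"turn":0,"claw":0.62},
    {"delta_pos":[0,0,0],"turn":0,"claw":0.7},
    {"delta_pos":[0,0,0],"turn":0,"claw":0.85},
    {"delta_pos":[0,0,0],"turn":0,"claw":0.95},
    {"delta_pos":[0,0,0],"turn":0,"claw":0.95},
    {"delta_pos":[0,0,-5],"turn":0,"claw":0.95},
    {"delta_pos":[0,0,-20],"turn":0,"claw":0.95},
    {"delta_pos":[0,0,-40],"turn":0,"claw":0.95},
    {"delta_pos":[0,0,-50],"turn":0,"claw":0.95},
    {"delta_pos":[0,0,-50],"turn":0,"claw":0.95},
    {"delta_pos":[0,0,0],"turn":0,"claw":0.95},
    {"delta_pos":[0,0,0],"turn":0,"claw":0.95}
  ]
}}

```text
time_s: 18.3
tcp_pos: [0.5342, -0.2707, 0.1806]
ee_rot: [[0.672, 0.741, 0.0], [0.741, -0.672, 0.001], [0.0, -0.0, -1.0]]
wrist_force: [-0.6, -0.6, -0.6]
gripper_width: 0.948
gripper_force: 0.0
```

```bash
python3 - <<'E'
from h import *
c=shot('wrist','w3'); P=cloud(c).reshape(-1,3)
q=P[(abs(P[:,0]-.5346)<.06)&(abs(P[:,1]+.271)<.06)&(P[:,2]>.03)&(P[:,2]<.08)]
print(len(q),q.min(0),q.max(0),np.median(q[:,2]))
t=q[q[:,2]>.037]; A=np.c_[t[:,:2],np.ones(len(t))]; print(np.linalg.lstsq(A,t[:,2],rcond=None)[0])
E
```

```text
3428 [ 0.50669899 -0.29795363  0.03000169] [ 0.56172822 -0.24389573  0.04294352] 0.04009173924354531
[-0.00215708 -0.00017744  0.0412265 ]
```

View pics/w3.png

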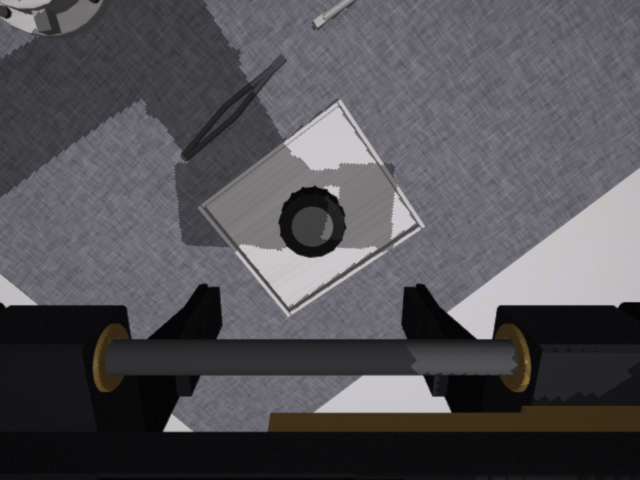

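The cap stands at (312,222), in the middle of the tray. Its top is level at 0.040 m, and the gripper is well clear.

```bash
python3 -c "
from station import ticket
print(ticket.finish_job())"
```

```text
the job is handed in; nothing more can be done
None
```

The cap is off the bottle and standing upright, open side down, in the middle of the parts tray; the job is handed in at about 18 s, with peak measured force about 8 N and no bystander touched as far as I saw, but no verdict was returned.

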